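# Clamp a camera housing in its sliding-jaw fixture and set on its cover

## Task

Slide the loose jaw of the fixture along its rail so that it pushes the camera housing fully against the fixed end stop, with no gap at the jaw or the stop, then turn the T-bar clamp knob on the jaw's carriage clockwise until tight to lock it there. Then gently set the round cover with the lens barrel onto the housing's open collar, without dropping it, so that it sits fully seated and level, and leave everything standing there. Leave the blue bin, the screwdriver and the jar where they are.

Things in the scene. Friction and masses are not known exactly. Their poses are not given: they have to be found in the camera images.
- fixture: Clamping fixture, fixed to the bench. Aluminium base plate 120 (x) by 330 (y) by 12 mm; origin under its centre, z up. At its +y end a fixed steel end stop. A dark rail, 30 mm wide, 8 mm high, runs on the plate from y = -160 to +15 mm; the jaw's carriage slides on it along +y towards the stop.
- stop_face (a point): Middle of the end stop's clamping face, at fixture y = +130 mm, 35 mm above the bench; the face looks to fixture -y; axes as the fixture's. The stop is a steel block 110 (x) by 25 (y) mm, top 57 mm above the bench.
- carriage (a joint): Position of the sliding carriage in m, 0 (open) to 0.125, growing towards the end stop (fixture +y). Jaw face at fixture y = -60 mm + this value: 0.106 with the housing snug. About 3 N of friction while the clamp is loose, over 20 N when tight. It can be pulled along by the knob, gripped on its axis. Starts at 0 to 0.05.
- jaw_face (a point): Middle of the jaw's clamping face, which looks to fixture +y, 35 mm above the bench; axes as the fixture's. The jaw is a steel plate 100 (x) by 14 (y) mm, top 51 mm above the bench, at the front of the aluminium carriage, which is 70 mm wide, reaches 90 mm behind the face, top 44.5 mm above the bench.
- clamp (a joint): Angle of the clamp knob in rad, 0 (loose) to 1.5 (dead stop), growing clockwise seen from above. Starts at 0 to 0.25. About 0.15 N m of friction; from 0.9 on its screw bites on the rail, up to about 0.27 N m at the end. Tight from 1.2, best turned to the dead stop. Stays where it is left.
- knob_grip (a point): Clamp knob's grip point, on its upright axis, 52 mm behind the jaw face, 73 mm above the bench. Black T-bar 62 mm long along this point's x, 14 mm thick along its y, from 56 to 86 mm above the bench; the point turns with it. At joint 0 the bar lies across the rail (along fixture x), at 1.5 along it. Grip it from above across its thickness.
- housing: Camera housing, loose, about 0.65 kg, dark metal, standing on the fixture's plate between jaw and stop, 4 to 18 mm short of the stop, sides about parallel to it: square finned body 84 by 84 by 62 mm, on top a round open collar, outside diameter 84, inside 74, 18 mm high, a green circuit board in it. Origin at the centre of its underside, z up.
- rim (a point): Centre of the collar's mouth, in the plane of the rim, 80 mm above the housing's origin (92 mm above the bench).
- cover: Loose round cover, dark metal, 0.2 kg, level on the bench left of the fixture, right way up. From its origin (centre of the underside) up: spigot, diameter 68, 0 to 8 mm, chamfered, enters the collar with 3 mm play all round; flange, diameter 94, 8 to 15 mm; lens barrel, diameter 40, 15 to 50 mm, the place to grip.
- cover_seat (a point): Centre of the underside of the cover's flange, 8 mm above the cover's origin; it lies in the plane of the rim, on point rim, when the cover is seated.
- bin: Bystander: open blue plastic bin 110 by 170 by 60 mm with brackets, origin under its centre.
- screwdriver: Bystander: screwdriver about 180 mm long, lying on the bench along its x axis, beyond the fixture.
- jar: Bystander: white jar of diameter 60 mm, 100 mm high, origin under its centre.
There are look-alikes about, which are no part of the job. Leave any brown look-alike of the cover alone.

How it is judged:
On the way, in this order (a step that is already met when the one before it is completed fails the run):
1. the jaw has pushed the housing home: within 2.5 mm of the end stop and of the jaw (y of housing in the frame of fixture above 0.0855 m and y of housing in the frame of jaw_face below 0.0445 m and angle between housing's own z axis and vertical below 0.04 rad), for 0.2 s.
2. the clamp knob is tight (past 1.2 rad) with the housing still snug (all of step 1 and value of joint clamp above 1.2 rad), for 0.2 s.
3. the cover is seated on the collar, the jaw still locked (all of step 2 and horizontal distance between cover_seat and rim below 0.005 m and z of cover_seat in the frame of rim between -0.002 and 0.002 m and angle between the z axis of cover and the z axis of housing, either way round below 0.035 rad and angle between cover_seat's own z axis and vertical below 0.06 rad), for 0.2 s.
At the end, for the whole second after the job is handed in: The housing stands upright, within 2.5 mm of the end stop and the jaw within 2.5 mm of it; the clamp knob is past 1.2 rad; the cover's flange lies on the rim within 2 mm in height, 5 mm sideways and 0.035 rad of level to the housing; cover and housing at rest (all of step 3 and linear speed of each of cover, housing below 0.01 m/s); the robot touches nothing.
It fails at once if the bin is moved more than 30 mm (distance of bin from where it was at the start of the episode above 0.03 m).
It fails at once if the screwdriver is moved more than 30 mm (distance of screwdriver from where it was at the start of the episode above 0.03 m).
It fails at once if the jar is moved more than 30 mm (distance of jar from where it was at the start of the episode above 0.03 m).
It fails at once if the cover is dropped onto the collar (faster than 0.4 m/s within 30 mm of its seat) (distance between cover_seat and rim below 0.03 m and linear speed of cover above 0.4 m/s).
It also fails if it takes over 59 s, if anything falls off the work surface, if the arm or the gripper's body presses on something with over 40 N, if the wrist force passes 120 N, or if a joint passes its speed limit or range.

## Robot

A 6-joint arm with a two-finger parallel gripper is mounted at the origin on the work surface. World frame = base frame: x ahead of the robot, y to its left, z up, the work surface at z = 0. Lengths are in m, angles in rad, forces in N, time in s.
With the tool pointing down it reaches from about 0.25 to 0.725 m from the base axis. Payload 9.7 kg.
Tool frame: the origin (TCP) lies at the very end of the fingers, on their centre line; the grasp point (between the pads) lies 19 mm behind it (ctrl.grip_point_offset is the distance from the TCP to the grasp point, in m); z points along the fingers, y is the line along which they close (so a half turn about z gives the same grasp; the last joint's range is limited). The gripper opens to 85 mm and grips with 20 to 120 N. Pads are 22 mm wide; open, the fingers measure 114 mm over their backs; the gripper's body (76 mm by 85 mm) begins 54 mm behind the grasp point. The pads swing forward as they close: fully open they stand 13 mm farther back than shut.
Start: joints at [-1.321, 0.087, 0.176, 1.66, 0, 1.571], TCP at [0.136, -0.533, 0.231] pointing down, gripper open.
Joint ranges: [-3.13, 3.13], [-0.85, 1.81], [-1.15, 1.24], [-2.2, 2.28], [-1.44, 1.52], [-3.14, 3.14]. Speed limits (rad/s): [2.22, 2.22, 2.57, 3.14, 3.14, 3.14].

## Interface

Orientations are given as a unit quaternion [w, x, y, z].
In Python, from workcell import ctrl, vision, order gives the robot as it stands. The module is installed in compiled form; this text tells all that it offers.
- The arm moves only by the tool send_rows, never from a script. Its argument "deltas" is a list of rows, each a list of 7 numbers: the shift along the world's x, y, z normalised to -1 to 1, where 1 is 0.1 m, then the turn, a rotation vector about the world's x, y, z normalised to -1 to 1, where 1 is 360 degrees, then the opening, from 0 (shut) to 1 (fully open). In form: [[x, y, z, wx, wy, wz, claw], ...]. A call has 1 to 20 rows; each row shifts and turns the commanded pose from where the row before left it; what a row does not reach is not made up. A row lasts 1/10 s, in which the tool goes at most 50 mm and 8.59 degrees, less where a joint would pass 70% of its speed; a pose out of reach is approached as far as the arm can. A call with a number of a shift or a turn outside -1 to 1 is refused whole. A call with a gripper value outside its range is refused whole. The fingers move at their own pace and stop on an object; the grip force is fixed at half the most. Time passes only in rows, so rows that do not move let the fingers close. It gives the time, the measured TCP pose, the force, the opening and the grip force at its end, in the units of the state.
- ctrl.read_state(): the state, without advancing time (a new reading comes with each control period).
- vision.snapshot(name): name is "scene" or "top" or "wrist"; returns the picture (384x512x3 uint8, red, green, blue); there is no depth.
- vision.camera_params(name): a dict with "intrinsics" (3x3 intrinsics, pixels), "R" (3x3) and "t" (3): a world point X has camera coordinates R X + t; the wrist camera has in their place "T_tool_cam" (4x4, takes a point from camera to tool coordinates, whose origin is the TCP and whose axes are the flange's). Camera axes: x right, y down, z forward; pixel columns grow to the right and rows downward; lengths in m; the calibration is good to about 2 mm. A picture is of the moment at which its call begins: read the wrist's pose just before it. camera_params takes no time and is no camera call.
- order.close_job(): hands the job in; it is judged then, once.
The state is a dict: "time": time; "joint_positions": joint angles; "qvel": joint speeds; "effort": joint torques, N m; "position": TCP position; "eef_rot": TCP orientation; "contact_force": force on the tool from outside, world axes, zero at the start; "ft_torque": the same for the moment, N m; "finger_gap": finger opening in m; "grasp_force": force on a finger pad.
Only numpy, scipy, OpenCV 4.12 (cv2) and the standard library are available. Lean on these libraries where they do the work, as an engineer would, in place of code of your own. Each camera call takes 0.05 s, during which the arm holds its last target. There are 200 camera calls.

## Working session

There is one attempt and no reset: what is moved stays moved. The work goes in short steps, Python scripts to look and compute and a tool call to move; the robot and the scene stay as the last step left them, time stands still between calls to the robot, and variables do not carry over. Pictures are saved under pics/ and viewed, at most 10 in all, crops included, and the job is handed in when it is done.

Besides the shell and the picture viewer there is one more tool, called after "Request:" by a JSON object that holds its "fn" and its "kwargs", one argument or row to a line. send_rows: Moves the arm, as the interface text tells. Its arguments: {"type":"object","properties":{"deltas":{"type":"array","items":{"type":"array","items":{"type":"number"}}}},"required":["deltas"]}

```bash
mkdir -p pics; python3 - <<'E'
from workcell import ctrl, vision
import cv2,numpy as np
s=ctrl.read_state(); print(s['time'],s['position'],s['eef_rot'],s['finger_gap'],ctrl.grip_point_offset)
for n in ("scene","top"):
    im=vision.snapshot(n); cv2.imwrite(f'pics/{n}0.png',im[:,:,::-1])
    p=vision.camera_params(n); print(n,{k:np.round(v,4).tolist() for k,v in p.items()})
print({k:np.round(v,4).tolist() for k,v in vision.camera_params('wrist').items()})
E
```

```text
0.0 [ 0.135915   -0.53269411  0.23057161] [-6.74262926e-04  9.92207810e-01  1.24592138e-01 -7.51512901e-05] 0.08555847504542258 0.0187
scene {'intrinsics': [[497.6342, 0.0, 260.9416], [0.0, 497.6342, 198.2639], [0.0, 0.0, 1.0]], 'R': [[0.0077, 0.9999, -0.0089], [0.7322, -0.0117, -0.681], [-0.6811, -0.0013, -0.7322]], 't': [-0.0012, -0.362, 1.7777]}
top {'intrinsics': [[434.3055, 0.0, 255.6695], [0.0, 434.3055, 189.6301], [0.0, 0.0, 1.0]], 'R': [[-0.009, -0.9998, -0.0185], [-0.9978, 0.0102, -0.0657], [0.0659, 0.0179, -0.9977]], 't': [0.0064, 0.5821, 1.3217]}
{'intrinsics': [[278.2517, 0.0, 254.7621], [0.0, 278.2517, 194.4178], [0.0, 0.0, 1.0]], 'T_tool_cam': [[-0.0002, -0.9529, -0.3033, 0.0785], [1.0, -0.0004, 0.0006, 0.0008], [-0.0007, -0.3033, 0.9529, -0.1421], [0.0, 0.0, 0.0, 1.0]]}
```

View pics/top0.png

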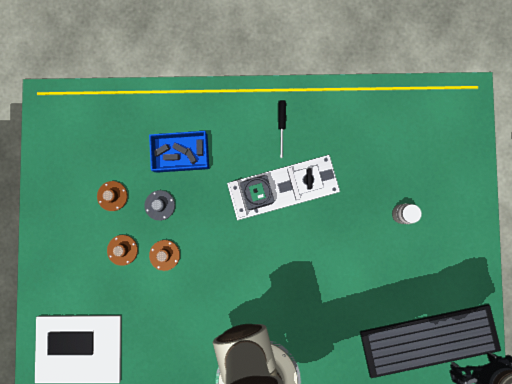

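View pics/scene0.png

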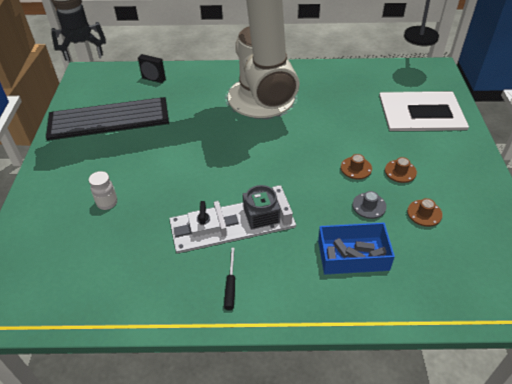

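```bash
cat > h.py <<'E'
from workcell import ctrl, vision
import cv2,numpy as np
from scipy.spatial.transform import Rotation as Ro
def cam(n,s=None):
    p=vision.camera_params(n); K=np.array(p['intrinsics'])
    if n=='wrist':
        q=s['eef_rot']; T=np.eye(4); T[:3,:3]=Ro.from_quat([q[1],q[2],q[3],q[0]]).as_matrix(); T[:3,3]=s['position']
        M=np.linalg.inv(T@np.array(p['T_tool_cam'])); return K,M[:3,:3],M[:3,3]
    return K,np.array(p['R']),np.array(p['t'])
def ray(c,uv):
    K,R,t=c; d=R.T@np.linalg.inv(K)@np.array([uv[0],uv[1],1.]); return -R.T@t,d/np.linalg.norm(d)
def plane(c,uv,z):
    o,d=ray(c,uv); return o+d*(z-o[2])/d[2]
def cross(a,b):
    (o1,d1),(o2,d2)=a,b; k=np.linalg.lstsq(np.c_[d1,-d2],o2-o1,rcond=None)[0]
    p,q=o1+k[0]*d1,o2+k[1]*d2; return (p+q)/2,np.linalg.norm(p-q)
def proj(c,X):
    K,R,t=c; v=K@(R@np.array(X)+t); return v[:2]/v[2]
E
python3 - <<'E'
from h import *
a=cv2.imread('pics/top0.png'); b=cv2.imread('pics/scene0.png')
cv2.imwrite('pics/crop1.png',cv2.resize(np.vstack([a[140:270,90:350],b[180:250,160:420]]),(780,600),interpolation=cv2.INTER_CUBIC))
ct,cs=cam('top'),cam('scene')
hs=cv2.cvtColor(a,cv2.COLOR_BGR2HSV)
ng=((hs[:,:,1]<90)).astype(np.uint8); 
m=np.zeros_like(ng); m[140:230,215:350]=((hs[140:230,215:350,1]<60)&(hs[140:230,215:350,2]>130))
m=cv2.morphologyEx(m,cv2.MORPH_CLOSE,np.ones((25,25)))
c=max(cv2.findContours(m,0,2)[0],key=cv2.contourArea); r=cv2.minAreaRect(c); print('plate px',r)
bx=[plane(ct,p,.012) for p in cv2.boxPoints(r)]; print(np.round(bx,4)); print('sides',[np.linalg.norm(bx[i]-bx[i-1]) for i in range(4)],'centre',np.mean(bx,0))
for n,img,c,box in (('top',a,ct,(140,180,185,225)),('scene',b,cs,(345,188,392,222))):
    x0,y0,x1,y1=box; g=cv2.cvtColor(img,cv2.COLOR_BGR2HSV)[y0:y1,x0:x1]
    k=(g[:,:,1]<70).astype(np.uint8); l,_,st,ce=cv2.connectedComponentsWithStats(k); i=1+np.argmax(st[1:,4]); print(n,st[i]+np.array([x0,y0,0,0,0]),ce[i]+[x0,y0])
E
```

```text
plate px ((279.6341552734375, 174.26463317871094), (65.37176513671875, 106.90953826904297), 74.6784896850586)
[[ 0.6863  0.1132  0.012 ]
 [ 0.7715 -0.2097  0.012 ]
 [ 0.5736 -0.2592  0.012 ]
 [ 0.4894  0.0604  0.012 ]]
sides [np.float64(0.2039559953950407), np.float64(0.3340074051890675), np.float64(0.2039447315737836), np.float64(0.33058165882713464)] centre [ 0.6302099  -0.07382166  0.012     ]
top [145 190  30  30 715] [159.39300699 204.91748252]
scene [352 191  35  28 722] [369.01939058 204.85595568]
```

View pics/crop1.png

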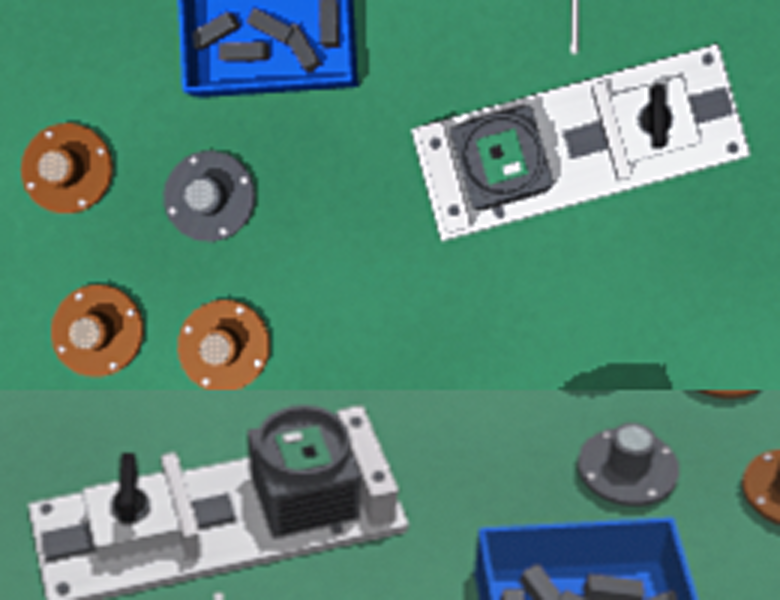

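```bash
python3 - <<'E'
from h import *
ct,cs=cam('top'),cam('scene')
C=[plane(ct,p,.012) for p in ((227.7,183.3),(237.7,220),(339.3,191.7),(328.7,155))]
print(np.round(C,4),[np.round(np.linalg.norm(C[i]-C[i-1]),4) for i in range(4)])
print('right end mid',(C[2]+C[3])/2, 'yaws',[np.arctan2(-(d[0]),d[1]) for d in (C[1]-C[2],C[0]-C[3])])
print('cover barrel top',cross(ray(ct,(157.7,205.3)),ray(cs,(371,196.7))))
print('cover flange',plane(ct,(159.9,205.2),.015))
print('knob top',cross(ray(ct,(308.7,178.7)),ray(cs,(160+128/3,180+(458-390)/3))),plane(ct,(308.7,178.7),.086))
print('rim',plane(ct,(90+502/3,140+153/3),.092))
E
```

```text
[[ 0.6032  0.0878  0.012 ]
 [ 0.4891  0.0574  0.012 ]
 [ 0.5736 -0.2576  0.012 ]
 [ 0.6882 -0.2272  0.012 ]] [np.float64(0.3263), np.float64(0.1182), np.float64(0.3261), np.float64(0.1186)]
right end mid [ 0.6308974 -0.2424111  0.012    ] yaws [np.float64(0.262081987838646), np.float64(0.2636043996661136)]
cover barrel top (array([0.53594928, 0.30024089, 0.04533936]), np.float64(0.004479356331995033))
cover flange [0.53702313 0.29851251 0.015     ]
knob top (array([ 0.60639506, -0.15362803,  0.10625214]), np.float64(0.000773628733689965)) [ 0.60824355 -0.15613513  0.086     ]
rim [ 0.57326524 -0.00529417  0.092     ]
```

Request:
{"fn": "send_rows", "kwargs": {
  "deltas": [
    [0.337,0.269,0,0,0,0,1],
    [0.337,0.269,0,0,0,0,1],
    [0.337,0.269,0,0,0,0,1],
    [0.337,0.269,0,0,0,0,1],
    [0.337,0.269,0,0,0,0,1],
    [0.337,0.269,0,0,0,0,1],
    [0.337,0.269,0,0,0,0,1],
    [0.337,0.269,0,0,0,0,1],
    [0.337,0.269,0,0,0,0,1],
    [0.337,0.269,0,0,0,0,1],
    [0.337,0.269,0,0,0,0,1],
    [0.337,0.269,0,0,0,0,1],
    [0.337,0.269,0,0,0,0,1],
    [0.337,0.269,0,0,0,0,1],
    [0,0,0,0,0,0,0.6],
    [0,0,0,0,0,0,0.6]
  ]
}}

```text
time: 1.7
position: [0.608, -0.1556, 0.2301]
eef_rot: [-0.0, 0.992, 0.125, -0.001]
contact_force: [-0.5, -1.1, -0.5]
finger_gap: 0.059
grasp_force: 0.0
```

```bash
python3 - <<'E'
from h import *
s=ctrl.read_state(); print(s['time'],s['position'],s['eef_rot'],s['joint_positions'],s['finger_gap'],s['contact_force'])
im=vision.snapshot('wrist')[:,:,::-1]; cv2.imwrite('pics/w1.png',im)
c=cam('wrist',s); print(c[0],[proj(c,X) for X in ((.608,-.156,.086),(.573,-.005,.092),(0.588-.02*.259*0,-.083,.012))])
np.save('s1.npy',s,allow_pickle=True)
E
```

```text
1.7 [ 0.60800944 -0.15556665  0.2301343 ] [-2.86454964e-04  9.92102382e-01  1.25426698e-01 -9.62165640e-04] [-2.50409345e-01  2.83099679e-01  3.99398104e-01  1.68909500e+00
 -1.74067594e-04  2.63966753e+00] 0.058965376878478915 [-0.45570675 -1.13998876 -0.48223768]
[[278.25170698   0.         254.76210444]
 [  0.         278.25170698 194.41776945]
 [  0.           0.           1.        ]] [array([254.39039227, 183.01490129]), array([105.55991869, 181.15998003]), array([197.15238789, 168.99450712])]
```

View pics/w1.png

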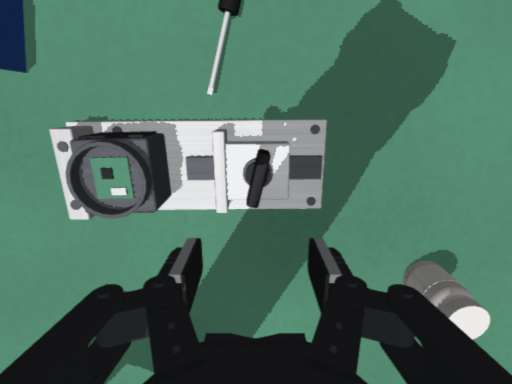

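Request:
{"fn": "send_rows", "kwargs": {
  "deltas": [
    [0,0,0,0,0,0.0235,0.6],
    [0,0,0,0,0,0.0235,0.6],
    [0,0,0,0,0,0.0235,0.6],
    [0,0,0,0,0,0.0235,0.6],
    [0,0,0,0,0,0.0235,0.6],
    [0,0,0,0,0,0.0235,0.6],
    [0,0,0,0,0,0.0235,0.6],
    [0,0,0,0,0,0.0235,0.6],
    [0,0,0,0,0,0.0235,0.6],
    [0,0,0,0,0,0.0235,0.6],
    [0,0,0,0,0,0.0235,0.6],
    [0,0,0,0,0,0.0235,0.6],
    [0,0,0,0,0,0.0235,0.6],
    [0,0,0,0,0,0.0235,0.6],
    [0,0,0,0,0,0.0235,0.6],
    [0,0,0,0,0,0.0235,0.6],
    [0,0,0,0,0,0.0235,0.6],
    [0,0,0,0,0,0.0235,0.6],
    [0,0,0,0,0,0.0235,0.6],
    [0,0,0,0,0,0.0235,0.6]
  ]
}}

```text
time: 3.75
position: [0.6067, -0.1577, 0.2319]
eef_rot: [0.0, -0.033, 0.999, -0.0]
contact_force: [0.1, -0.2, -0.5]
finger_gap: 0.0513
grasp_force: 0.0
```

```bash
python3 - <<'E'
from h import *
s=ctrl.read_state(); print(s['time'],s['position'],s['eef_rot'],s['joint_positions'],s['finger_gap'])
im=vision.snapshot('wrist')[:,:,::-1]; cv2.imwrite('pics/w2.png',im)
np.save('s2.npy',s,allow_pickle=True)
print(proj(cam('wrist',s),(.608,-.156,.086)))
a=cv2.imread('pics/w1.png')
A=cv2.resize(a[110:225,50:330],None,fx=2.4,fy=2.4,interpolation=2); B=cv2.resize(im[110:235,170:450],None,fx=2.4,fy=2.4,interpolation=2)
print(A.shape,B.shape); cv2.imwrite('pics/c2.png',np.vstack([A,B]))
E
```

```text
3.75 [ 0.60669478 -0.15765437  0.23191073] [ 2.52290925e-04 -3.27236956e-02  9.99464392e-01 -1.56358728e-04] [-2.54163403e-01  2.79116427e-01  3.97984404e-01  1.68909185e+00
 -1.57152665e-04 -3.19622529e-01] 0.05129951297609771
[257.00580192 182.11605603]
(276, 672, 3) (300, 672, 3)
```

View pics/c2.png

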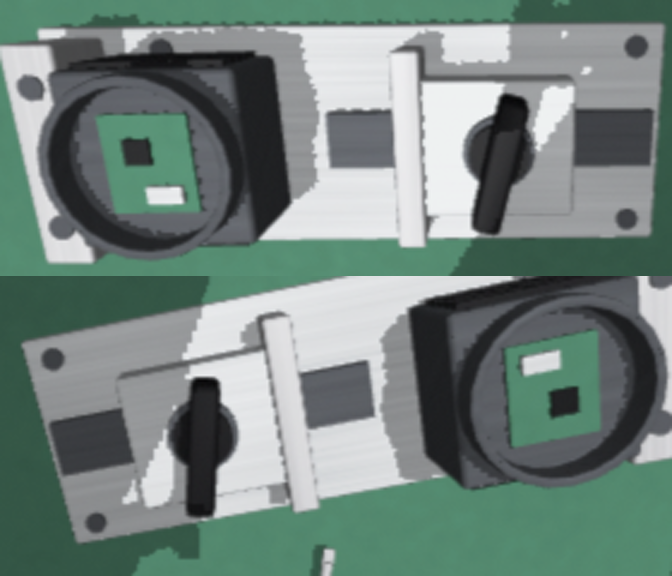

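```bash
python3 - <<'E'
from h import *
s1=np.load('s1.npy',allow_pickle=True).item(); s2=np.load('s2.npy',allow_pickle=True).item()
c1,c2=cam('wrist',s1),cam('wrist',s2)
for c,u,l in ((c1,(263.3,150.4),(252.9,207.5)),(c2,(255.8,152.5),(253.3,209.6))):
    for zu in (.056,.086):
        U,L=plane(c,u,zu),plane(c,l,.086); d=U-L
        print(zu,'mid',(U+L)[:2]/2,'len',np.linalg.norm(d[:2]),'dir',np.arctan2(d[1],d[0]))
# stereo: end A-lower (252.9,207.5) is view2 upper? world -x end ; top ends
# rail centre line / holes check: plate holes at z=.012
print('rim centre 2-view',cross(ray(c1,(50+145/2.4,110+152/2.4)),ray(c2,(170+562/2.4,110+(390-276)/2.4))))
jaw=lambda c,ps:[plane(c,p,.051) for p in ps]
j1=jaw(c1,[(50+424/2.4,110+50/2.4),(50+424/2.4,110+245/2.4)]); j2=jaw(c2,[(170+287/2.4,110+(315-276)/2.4),(170+317/2.4,110+(505-276)/2.4)])
print('jaw far edge',np.round(j1,4),np.linalg.norm(j1[0]-j1[1]),'|',np.round(j2,4),np.linalg.norm(j2[0]-j2[1]))
h=[(50+637/2.4,110+46/2.4),(50+626/2.4,110+219/2.4)]; k=[(170+53/2.4,110+(359-276)/2.4),(170+96/2.4,110+(522-276)/2.4)]
for x,y in ((h[0],k[1]),(h[1],k[0])): print('plate screw',cross(ray(c1,x),ray(c2,y)))
E
```

```text
0.056 mid [ 0.6077547  -0.15862705] len 0.05910680059948239 dir 0.05200466097047303
0.086 mid [ 0.6099224 -0.1576149] len 0.06356695047383554 dir 0.08026526609639634
0.056 mid [ 0.61045762 -0.15847653] len 0.0584836510441995 dir -3.123941336652082
0.086 mid [ 0.60802161 -0.15868024] len 0.06336293395203617 dir -3.1188696162298783
rim centre 2-view (array([0.57331514, 0.00133271, 0.07362334]), np.float64(0.0013035741693250265))
jaw far edge [[ 0.6476 -0.1117  0.051 ]
 [ 0.5515 -0.1332  0.051 ]] 0.09850865121188256 | [[ 0.5499 -0.1228  0.051 ]
 [ 0.6436 -0.0976  0.051 ]] 0.0970794993086024
plate screw (array([ 0.67343353, -0.21549141,  0.0189233 ]), np.float64(0.00022339646005641752))
plate screw (array([ 0.58220781, -0.23908164,  0.02027648]), np.float64(0.000754369079710702))
```

Request:
{"fn": "send_rows", "kwargs": {
  "deltas": [
    [0.005,-0.01,-0.3,0,0,-0.002,0.6],
    [0.005,-0.01,-0.3,0,0,-0.002,0.6],
    [0,0,-0.3,0,0,0,0.6],
    [0,0,-0.3,0,0,0,0.6],
    [0,0,-0.25,0,0,0,0.6],
    [0,0,-0.15,0,0,0,0.6],
    [0,0,-0.13,0,0,0,0.6],
    [0,0,0,0,0,0,0],
    [0,0,0,0,0,0,0],
    [0,0,0,0,0,0,0],
    [0,0,0,0,0,0,0],
    [0,0,0,0,0,0,0]
  ]
}}

```text
time: 5.0
position: [0.6095, -0.1585, 0.0599]
eef_rot: [0.001, -0.018, 1.0, -0.0]
contact_force: [-1.1, -0.2, 6.5]
finger_gap: 0.013
grasp_force: 61.3
```

Request:
{"fn": "send_rows", "kwargs": {
  "deltas": [
    [-0.013,0.048,0,0,0,0,0],
    [-0.026,0.097,0,0,0,0,0],
    [-0.026,0.097,0,0,0,0,0],
    [-0.026,0.097,0,0,0,0,0],
    [-0.026,0.097,0,0,0,0,0],
    [-0.026,0.097,0,0,0,0,0],
    [-0.026,0.097,0,0,0,0,0],
    [0,0,0,0,0,0,0]
  ]
}}

```text
time: 5.8
position: [0.5924, -0.0946, 0.0598]
eef_rot: [0.001, -0.018, 1.0, -0.0]
contact_force: [-1.3, 2.8, 7.2]
finger_gap: 0.0127
grasp_force: 61.6
```

Request:
{"fn": "send_rows", "kwargs": {
  "deltas": [
    [-0.004,0.014,0,0,0,0,0],
    [-0.004,0.014,0,0,0,0,0],
    [-0.004,0.014,0,0,0,0,0],
    [0,0,0,0,0,0,0]
  ]
}}

```text
time: 6.2
position: [0.5918, -0.0923, 0.0599]
eef_rot: [0.002, -0.018, 1.0, -0.001]
contact_force: [0.3, -4.5, 5.0]
finger_gap: 0.0129
grasp_force: 61.3
```

Request:
{"fn": "send_rows", "kwargs": {
  "deltas": [
    [-0.003,0.01,0,0,0,0,0],
    [-0.003,0.01,0,0,0,0,0],
    [-0.003,0.01,0,0,0,0,0],
    [0,0,0,0,0,0,0]
  ]
}}

```text
time: 6.6
position: [0.591, -0.0895, 0.0599]
eef_rot: [0.002, -0.018, 1.0, -0.001]
contact_force: [1.7, -6.7, 4.4]
finger_gap: 0.0128
grasp_force: 61.3
```

Request:
{"fn": "send_rows", "kwargs": {
  "deltas": [
    [-0.003,0.01,0,0,0,0,0],
    [-0.003,0.01,0,0,0,0,0],
    [-0.003,0.01,0,0,0,0,0],
    [0,0,0,0,0,0,0]
  ]
}}

```text
time: 7.0
position: [0.591, -0.0892, 0.0599]
eef_rot: [0.002, -0.017, 1.0, -0.004]
contact_force: [6.0, -20.7, 2.0]
finger_gap: 0.0129
grasp_force: 61.0
```

Request:
{"fn": "send_rows", "kwargs": {
  "deltas": [
    [0,0,0,0,0,-0.015,0],
    [0,0,0,0,0,-0.02,0],
    [0,0,0,0,0,-0.02,0],
    [0,0,0,0,0,-0.02,0],
    [0,0,0,0,0,-0.02,0],
    [0,0,0,0,0,-0.02,0],
    [0,0,0,0,0,-0.02,0],
    [0,0,0,0,0,-0.02,0],
    [0,0,0,0,0,-0.02,0],
    [0,0,0,0,0,-0.02,0],
    [0,0,0,0,0,0,0]
  ]
}}

```text
time: 8.1
position: [0.5911, -0.0891, 0.06]
eef_rot: [0.004, 0.563, 0.826, -0.002]
contact_force: [6.7, -19.0, 2.2]
finger_gap: 0.013
grasp_force: 61.0
```

```bash
python3 - <<'E'
from h import *
s=ctrl.read_state(); q=s['eef_rot']; R=Ro.from_quat([q[1],q[2],q[3],q[0]]).as_matrix()
print(s['position'],np.arctan2(R[1,0],R[0,0])-np.pi,R[:,2],s['contact_force'],s['ft_torque'],s['joint_positions'][5])
E
```

```text
[ 0.59108262 -0.08908829  0.0600178 ] -1.1959995954714135 [ 0.00520726 -0.00733915 -0.99995951] [  6.74677731 -19.04712117   2.17550266] [-3.87614307 -1.16242802 -0.02202672] 1.049474674164551
```

Request:
{"fn": "send_rows", "kwargs": {
  "deltas": [
    [0,0,0,0,0,-0.008,0],
    [0,0,0,0,0,-0.008,0],
    [0,0,0,0,0,-0.004,0],
    [0,0,0,0,0,0,0]
  ]
}}

```text
time: 8.5
position: [0.591, -0.0887, 0.0601]
eef_rot: [0.004, 0.611, 0.791, -0.001]
contact_force: [5.3, -18.8, 2.7]
finger_gap: 0.0126
grasp_force: 78.7
```

```bash
python3 - <<'E'
from h import *
s=ctrl.read_state(); q=s['eef_rot']; R=Ro.from_quat([q[1],q[2],q[3],q[0]]).as_matrix()
print(s['position'],np.arctan2(R[1,0],R[0,0])-np.pi,R[:,2],s['contact_force'],s['ft_torque'],s['joint_positions'][5])
E
```

```text
[ 0.59096766 -0.08870517  0.06006233] -1.3159196059382798 [ 0.00498456 -0.00691931 -0.99996364] [  5.33104772 -18.75514812   2.74802245] [-3.60439811 -0.96455274  1.50516288] 1.1698187015121355
```

Request:
{"fn": "send_rows", "kwargs": {
  "deltas": [
    [0,0,0,0,0,0.006,0],
    [0.003,-0.012,0,0,0,0.006,0],
    [0.003,-0.012,0,0,0,0,0],
    [0,0,0,0,0,0,0.5],
    [0,0,0,0,0,0,0.6],
    [0,0,0,0,0,0,0.6],
    [0,0,0.3,0,0,0,0.6],
    [0,0,0.4,0,0,0,0.6],
    [-0.05,0.3,0.4,0,0,0,0.6],
    [-0.05,0.4,0.4,0,0,0,0.6],
    [-0.05,0.4,0.4,0,0,0,0.6],
    [0,0,0,0,0,0,0.6],
    [0,0,0,0,0,0,0.6]
  ]
}}

```text
time: 9.8
position: [0.5759, 0.0138, 0.2392]
eef_rot: [0.001, 0.58, 0.815, 0.0]
contact_force: [0.1, 0.0, -0.3]
finger_gap: 0.0512
grasp_force: 0.0
```

```bash
python3 - <<'E'
from h import *
s=ctrl.read_state(); print(s['time'],s['position'],s['eef_rot'],s['finger_gap'],s['contact_force'])
im=vision.snapshot('wrist')[:,:,::-1]; cv2.imwrite('pics/w3.png',im); np.save('s3.npy',s,allow_pickle=True)
E
```

```text
9.8 [0.5759316  0.01375925 0.23917738] [5.62932402e-04 5.79946148e-01 8.14654509e-01 4.24072629e-04] 0.051161597524662664 [ 0.11380357  0.01956925 -0.3345287 ]
```

View pics/w3.png

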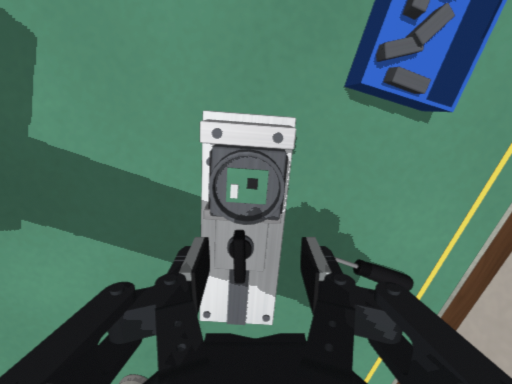

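Request:
{"fn": "send_rows", "kwargs": {
  "deltas": [
    [-0.05,0.35,0,0,0,0,0.7],
    [-0.05,0.35,0,0,0,0,0.7],
    [-0.05,0.35,0,0,0,0,0.7],
    [-0.05,0.35,0,0,0,0,0.7],
    [-0.05,0.35,0,0,0,0,0.7],
    [-0.05,0.3,0,0,0,0,0.7],
    [0,0,0,0,0,0,0.7],
    [0,0,0,0,0,0,0.7]
  ]
}}

```text
time: 10.65
position: [0.5455, 0.2173, 0.2369]
eef_rot: [-0.001, 0.581, 0.814, -0.001]
contact_force: [-0.9, -0.8, 0.1]
finger_gap: 0.0592
grasp_force: 0.0
```

```bash
python3 - <<'E'
from h import *
s=ctrl.read_state(); im=vision.snapshot('wrist')[:,:,::-1]; cv2.imwrite('pics/w4.png',im); np.save('s4.npy',s,allow_pickle=True); print(s['position'],s['finger_gap'])
E
```

```text
[0.54545527 0.21730244 0.23690507] 0.059214730451946807
```

Request:
{"fn": "send_rows", "kwargs": {
  "deltas": [
    [-0.05,0.35,-0.1,0,0,0,0.7],
    [-0.05,0.33,-0.2,0,0,0,0.7],
    [0,0.17,-0.2,0,0,0,0.7],
    [0,0,0,0,0,0,0.7],
    [0,0,0,0,0,0,0.7]
  ]
}}

```text
time: 11.2
position: [0.5358, 0.3014, 0.1881]
eef_rot: [-0.0, 0.581, 0.814, -0.001]
contact_force: [0.4, -0.2, 0.6]
finger_gap: 0.0598
grasp_force: 0.0
```

```bash
python3 - <<'E'
from h import *
s=ctrl.read_state(); im=vision.snapshot('wrist')[:,:,::-1]; cv2.imwrite('pics/w5.png',im); np.save('s5.npy',s,allow_pickle=True); print(s['position'],s['finger_gap'])
a=cv2.imread('pics/w4.png')
for n,S in (('s4',None),('s5',None)):
    c=cam('wrist',np.load(n+'.npy',allow_pickle=True).item()); print(n,proj(c,(.536,.299,.05)),proj(c,(.536,.299,.015)))
cv2.imwrite('pics/c5.png',np.hstack([a,im])[:, :][0:384] if 0 else cv2.resize(np.hstack([a,im]),(800,300),interpolation=3))
E
```

```text
[0.53582386 0.30138611 0.18811392] 0.05980659620021976
s4 [270.19054957 102.22449943] [268.74709051 102.50688383]
s5 [253.61186079 184.94020874] [253.7400556  176.73740996]
```

View pics/c5.png

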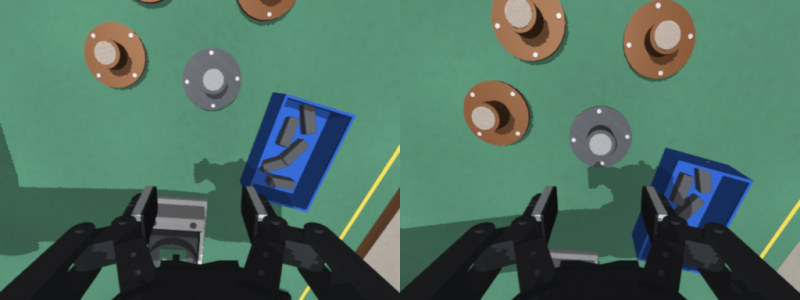

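```bash
python3 - <<'E'
from h import *
c=[];B=[];F=[]
for n,w in (('s4',(273,101)),('s5',(256,184))):
    s=np.load(n+'.npy',allow_pickle=True).item(); k=cam('wrist',s); im=cv2.imread('pics/w'+n[1]+'.png'); g=cv2.cvtColor(im,6)
    hs=cv2.cvtColor(im,40)
    m=((g>145)&(hs[:,:,1]<60)).astype(np.uint8); l=cv2.connectedComponents(m)[1]; b=(l==l[w[1],w[0]]).astype(np.uint8)
    cb=cv2.fitEllipse(max(cv2.findContours(b,0,1)[0],key=len)); print('barrel',cb)
    B.append(ray(k,cb[0])); P=plane(k,cb[0],.05); print(P)
    sh=np.zeros_like(b); cv2.circle(sh,w,48,1,-1); m=((hs[:,:,1]<45)).astype(np.uint8)*sh
    l=cv2.connectedComponents(m)[1]; f=(l==l[w[1],w[0]]).astype(np.uint8); q=max(cv2.findContours(f,0,1)[0],key=cv2.contourArea); e=cv2.fitEllipse(cv2.convexHull(q)); print('flange',e,plane(k,e[0],.015)); F.append(ray(k,e[0]))
print('barrel top',cross(*B)); print('flange',cross(*F))
t=cam('top'); print('bin',[plane(t,p,.06)[:2] for p in ((150,133),(151,172),(211,168),(209,131))])
# rim in view 3
s=np.load('s3.npy',allow_pickle=True).item(); k=cam('wrist',s)
for X in ((212,187),(286,187),(249,151),(249,224),(249,187)): print('rim',plane(k,X,.092))
E
```

```text
barrel ((272.5963134765625, 101.51541137695312), (25.80853843688965, 27.647001266479492), 8.175957679748535)
[0.53829283 0.30058805 0.05      ]
flange ((271.0156555175781, 100.7731704711914), (74.39117431640625, 79.02684783935547), 7.084293842315674) [0.53796485 0.30183547 0.015     ]
barrel ((256.2091369628906, 184.4578094482422), (26.846595764160156, 27.496253967285156), 83.93006134033203)
[0.5383994  0.30037689 0.05      ]
flange ((256.1002197265625, 174.63331604003906), (77.67623901367188, 79.44966888427734), 89.03675842285156) [0.5377824  0.30227429 0.015     ]
barrel top (array([0.53829043, 0.30057075, 0.05074975]), np.float64(7.411822993992764e-05))
flange (array([0.53798703, 0.30188103, 0.01325413]), np.float64(0.00011815479502138348))
bin [array([0.75483068, 0.31910186]), array([0.63591649, 0.31523041]), array([0.64602666, 0.13394127]), array([0.75868276, 0.13975844])]
rim [ 0.535489   -0.00780146  0.092     ]
rim [0.61119886 0.01834745 0.092     ]
rim [0.56081435 0.04217882 0.092     ]
rim [ 0.58731658 -0.03597276  0.092     ]
rim [0.57333111 0.00526857 0.092     ]
```

Request:
{"fn": "send_rows", "kwargs": {
  "deltas": [
    [0.012,0,-0.3,0,0,0,0.7],
    [0.012,0,-0.4,0,0,0,0.7],
    [0,0,-0.4,0,0,0,0.7],
    [0,0,-0.3,0,0,0,0.7],
    [0,0,-0.2,0,0,0,0.7],
    [0,0,-0.1,0,0,0,0.7],
    [0,0,0,0,0,0,0.7],
    [0,0,0,0,0,0,0.7]
  ]
}}

```text
time: 12.05
position: [0.5391, 0.3026, 0.0203]
eef_rot: [0.0, 0.581, 0.814, 0.001]
contact_force: [0.4, -0.7, -0.4]
finger_gap: 0.0596
grasp_force: 0.0
```

Request:
{"fn": "send_rows", "kwargs": {
  "deltas": [
    [-0.008,-0.015,-0.03,0,0,0,0.7],
    [0,0,0,0,0,0,0],
    [0,0,0,0,0,0,0],
    [0,0,0,0,0,0,0],
    [0,0,0,0,0,0,0],
    [0,0,0,0,0,0,0]
  ]
}}

```text
time: 12.65
position: [0.5377, 0.3015, 0.0166]
eef_rot: [0.0, 0.581, 0.814, 0.001]
contact_force: [-1.6, -1.2, 5.6]
finger_gap: 0.0383
grasp_force: 60.7
```

Request:
{"fn": "send_rows", "kwargs": {
  "deltas": [
    [0,0,0.1,0,0,0,0],
    [0,0,0.2,0,0,0,0],
    [0,0,0.4,0,0,0,0],
    [0,0,0.4,0,0,0,0],
    [0,0,0.4,0,0,0,0],
    [0.05,-0.2,0.4,0,0,0,0],
    [0.06,-0.35,0.4,0,0,0,0],
    [0.06,-0.4,0,0,0,0,0],
    [0.06,-0.4,0,0,0,0,0],
    [0.06,-0.4,0,0,0,0,0],
    [0.06,-0.4,0,0,0,0,0],
    [0.06,-0.4,0,0,0,0,0],
    [0.06,-0.4,0,0,0,0,0],
    [0.06,-0.4,0,0,0,0,0],
    [0.04,-0.25,0,0,0,0,0],
    [0,0,0,0,0,0,0],
    [0,0,0,0,0,0,0],
    [0,0,0,0,0,0,0]
  ]
}}

```text
time: 14.45
position: [0.5938, -0.0556, 0.2431]
eef_rot: [-0.0, 0.58, 0.814, 0.0]
contact_force: [-0.3, 0.1, -2.6]
finger_gap: 0.0387
grasp_force: 60.9
```

```bash
python3 - <<'E'
from h import *
s=ctrl.read_state(); im=vision.snapshot('wrist')[:,:,::-1]; cv2.imwrite('pics/w6.png',im); np.save('s6.npy',s,allow_pickle=True); print(s['time'],s['position'],s['eef_rot'],s['finger_gap'],s['contact_force'])
print(proj(cam('wrist',s),(.5735,.004,.092)))
t=vision.snapshot('top')[:,:,::-1]; cv2.imwrite('pics/t6.png',t)
a=cv2.imread('pics/w3.png')
cv2.imwrite('pics/c6.png',np.hstack([cv2.resize(a[110:250,185:310],None,fx=3,fy=3,interpolation=2),cv2.resize(im[30:170,185:325],None,fx=3,fy=3,interpolation=2)]))
E
```

```text
14.45 [ 0.59376966 -0.05555791  0.24306396] [-1.44226575e-04  5.80436102e-01  8.14305778e-01  9.92687241e-05] 0.03867271941361793 [-0.31903748  0.07719375 -2.64308434]
[254.22054371 119.98259556]
```

View pics/c6.png

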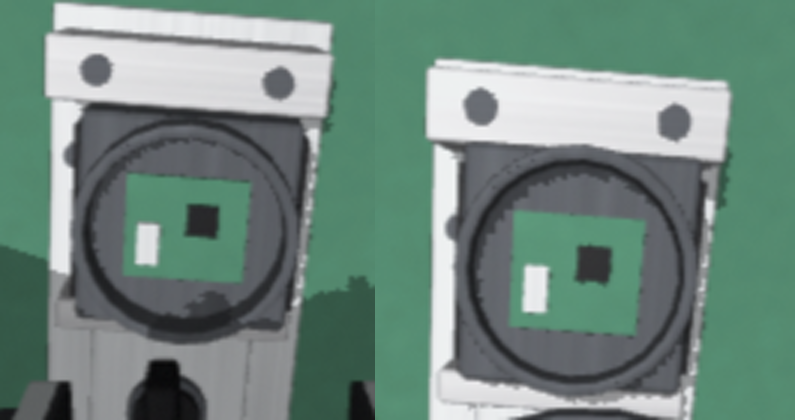

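```bash
python3 - <<'E'
from h import *
k=[cam('wrist',np.load(n,allow_pickle=True).item()) for n in ('s3.npy','s6.npy')]
L=[(247.5,186.8),(252.4,120.2)]
print(cross(ray(k[0],L[0]),ray(k[1],L[1])),[plane(c,p,.092) for c,p in zip(k,L)])
# rim outer extents: left/right/top/bottom points
for c,o,P in ((k[0],(185,110),[(73,230),(300,230),(187,113),(187,342)]),(k[1],(185-125,30),[(455,270),(697,270),(576,146),(576,395)])):
    W=[plane(c,(o[0]+p[0]/3,o[1]+p[1]/3),.092)[:2] for p in P]; print(np.mean(W,0),np.linalg.norm(W[0]-W[1]),np.linalg.norm(W[2]-W[3]))
for c,P in ((k[0],(247.5,186.8)),): pass
# stop screws / jaw as y check: inner front edge of stop top z=.057
e=[plane(k[1],(60+x/3,30+y/3),.057) for x,y in ((430,142),(722,160))]; print('stop front',e,np.arctan2(e[1][1]-e[0][1],e[1][0]-e[0][0]))
E
```

```text
(array([0.57205651, 0.00289345, 0.08490377]), np.float64(0.00036359919489603604)) [array([0.57172262, 0.00494861, 0.092     ]), array([0.57181509, 0.00319223, 0.092     ])]
[0.57157504 0.00456169] 0.08186861729752695 0.08597640945202299
[0.5716867  0.00231615] 0.08221179354135573 0.08200201115014207
stop front [array([0.50687601, 0.02685444, 0.057     ]), array([0.60958394, 0.05583205, 0.057     ])] 0.2749883986706358
```

Request:
{"fn": "send_rows", "kwargs": {
  "deltas": [
    [-0.07,0.19,-0.1,0,0,0,0],
    [-0.07,0.2,-0.3,0,0,0,0],
    [-0.078,0.196,-0.3,0,0,0,0],
    [0,0,-0.2,0,0,0,0],
    [0,0,-0.15,0,0,0,0],
    [0,0,-0.1,0,0,0,0],
    [0,0,-0.1,0,0,0,0],
    [0,0,-0.05,0,0,0,0],
    [0,0,0,0,0,0,0],
    [0,0,0,0,0,0,0]
  ]
}}

```text
time: 15.55
position: [0.5724, 0.002, 0.1135]
eef_rot: [0.0, 0.581, 0.814, 0.0]
contact_force: [-0.8, 0.3, -2.0]
finger_gap: 0.0386
grasp_force: 61.0
```

```bash
python3 - <<'E'
from h import *
s=ctrl.read_state(); print(s['time'],s['position'],s['contact_force'])
a=vision.snapshot('scene')[:,:,::-1]; b=vision.snapshot('wrist')[:,:,::-1]; t=vision.snapshot('top')[:,:,::-1]
cv2.imwrite('pics/c7.png',np.hstack([cv2.resize(a[165:245,215:315],(500,400),interpolation=2),cv2.resize(b[100:340,165:345],(300,400),interpolation=2)]))
cv2.imwrite('pics/t7.png',t)
E
```

```text
15.55 [0.57243536 0.00197074 0.11349309] [-0.81789848  0.30301175 -1.95548152]
```

View pics/c7.png

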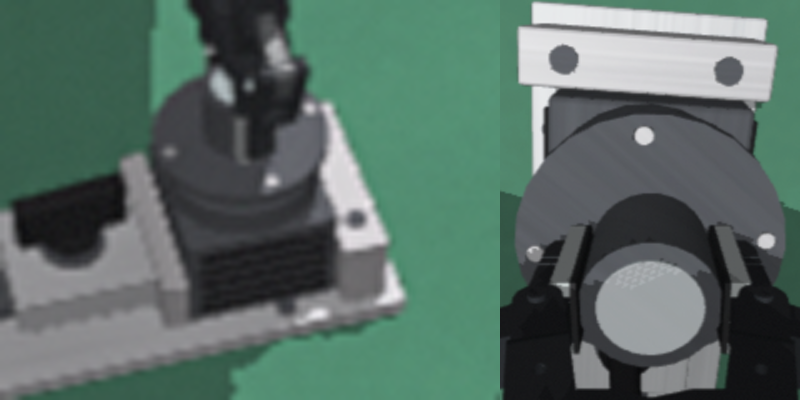

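Request:
{"fn": "send_rows", "kwargs": {
  "deltas": [
    [0,0.01,-0.02,0,0,0,0],
    [0,0,-0.02,0,0,0,0],
    [0,0,-0.02,0,0,0,0],
    [0,0,-0.02,0,0,0,0],
    [0,0,0,0,0,0,0]
  ]
}}

```text
time: 16.2
position: [0.5719, 0.0032, 0.1045]
eef_rot: [-0.0, 0.581, 0.814, -0.0]
contact_force: [-0.1, 0.5, -2.6]
finger_gap: 0.0386
grasp_force: 61.0
```

Request:
{"fn": "send_rows", "kwargs": {
  "deltas": [
    [0,0,-0.01,0,0,0,0],
    [0,0,-0.01,0,0,0,0],
    [0,0,-0.01,0,0,0,0],
    [0,0,-0.008,0,0,0,0],
    [0,0,0,0,0,0,0]
  ]
}}

```text
time: 16.7
position: [0.572, 0.0031, 0.101]
eef_rot: [-0.0, 0.581, 0.814, -0.0]
contact_force: [0.6, 0.8, -1.8]
finger_gap: 0.0383
grasp_force: 61.0
```

Request:
{"fn": "send_rows", "kwargs": {
  "deltas": [
    [0,0,-0.005,0,0,0,0],
    [0,0,-0.005,0,0,0,0],
    [0,0,0,0,0,0,0]
  ]
}}

```text
time: 17.0
position: [0.5721, 0.0031, 0.1006]
eef_rot: [0.0, 0.581, 0.814, 0.0]
contact_force: [-2.0, -0.1, 2.6]
finger_gap: 0.0381
grasp_force: 61.2
```

Request:
{"fn": "send_rows", "kwargs": {
  "deltas": [
    [0,0,-0.004,0,0,0,0],
    [0,0,0,0,0,0,0],
    [0,0,0,0,0,0,0.6],
    [0,0,0,0,0,0,0.6],
    [0,0,0,0,0,0,0.6],
    [0,0,0,0,0,0,0.6],
    [0,0,0.1,0,0,0,0.7],
    [0,0,0.3,0,0,0,0.7],
    [0,0,0.4,0,0,0,0.7],
    [0.05,-0.3,0.4,0,0,0,0.7],
    [0.05,-0.2,0.2,0,0,0,0.7],
    [0,0,0,0,0,0,0.7],
    [0,0,0,0,0,0,0.7]
  ]
}}

```text
time: 18.3
position: [0.5822, -0.0469, 0.2397]
eef_rot: [0.0, 0.581, 0.814, 0.0]
contact_force: [-0.2, 0.2, -0.4]
finger_gap: 0.0596
grasp_force: 0.0
```

```bash
python3 - <<'E'
from h import *
s=ctrl.read_state(); print(s['time'],s['position'],s['contact_force'],s['finger_gap'])
a=vision.snapshot('scene')[:,:,::-1]; b=vision.snapshot('wrist')[:,:,::-1]
cv2.imwrite('pics/c8.png',np.hstack([cv2.resize(a[165:245,215:315],(400,320),interpolation=2),cv2.resize(b[40:260,135:400],(385,320),interpolation=2)]))
E
```

```text
18.3 [ 0.58222586 -0.04686976  0.23974355] [-0.17672422  0.21222127 -0.42971577] 0.059601211987125875
```

View pics/c8.png

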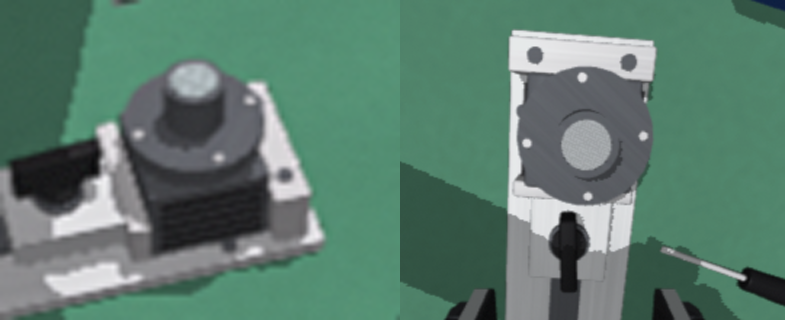

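The picture shows the cover sitting level on the collar, with its barrel top at about (585,145) in the right half. The knob lies along the rail at about (568,250), and the housing is snug between jaw and stop. The gripper is clear, so I'm handing the job in.

```bash
python3 -c "
from workcell import order
print(order.close_job())"
```

```text
the job is handed in; nothing more can be done
None
```

The job is handed in with no verdict returned: on the last pictures and force readings, the housing is snug between jaw and stop, the clamp is at its dead stop, the cover sits level on the collar and the arm is clear.

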